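Release a papier-mache blank from the press

TASK

Swing the press's hinged clamp leaf up and over past its balance point so that it stays open on its own; leave the flat blank where it lies until then. Then slide the blank level out along the run-out tongue until it is free of the fixed steel bridge, and set it down gently (not dropped, not rammed) on the drying rack, flat, lengthwise and centred across the two battens. Leave the bull figure, the tin and the bowl where they are.

Things in the scene. Friction and masses are not known exactly. Their poses are not given: they have to be found in the camera images.
- press: Wooden press fixed to the bench. Origin: on the bench under the middle of its bed; x to the rear (the blank comes out to -x), y to the hinge side, z up. Bed (top face) 30 mm above the bench. Base block: x -40 to 105, y -80 to 95 mm. Two guide rails on the bed, 9 mm high, inner faces at y = -30 and 30 mm, run from x = -25 to 95 mm.
- tongue_end (a point): Front end of the run-out tongue, at its top: x -185, y 0, z 30 mm of the press. The tongue is 36 mm wide, as high as the bed, and runs forward from the base block (x -40 to -185 mm); open bench on both sides of it.
- bridge (a point): Middle of the top of the fixed steel bridge: x 80, y 0, z 50.5 mm of the press. It spans the bed from x 64 to 96 mm, its underside 14.5 mm above the bed, so the blank's rear cannot be lifted there, only slid out towards -x.
- leaf_hinge (a point): Middle of the clamp leaf's hinge axis: x 8, y 84, z 46 mm of the press. The axis is parallel to the press's x. The hinge posts beside it end 58 mm above the bench. The leaf is an aluminium plate 84 mm wide (press x -34 to 50 mm, too wide to pinch across), 8 mm thick, centred on the axis in thickness, 0.36 kg.
- leaf_tip (a point): Middle of the leaf's free end; shut: x 8, y -123, z 69 mm of the press. Shut, the leaf runs level from the hinge 174 mm to press -y (underside 42 mm above the bench), then its last 40 mm turn up by 35 degrees. It overhangs the base block's side by 43 mm there: a tilted fingertip can get under it from the side.
- leaf (a joint): Angle of the clamp leaf in rad: 0 shut, resting by its weight on the blank; grows as the free end rises and swings over towards the press's +y; stop at 1.95. Hinge nearly free: let go below about 1.5 it falls shut, past about 1.65 it falls on open to its stop and stays.
- blank: Flat rigid grey-white blank of cured papier-mache, 190 x 56 x 12 mm (x, y, z), 0.08 to 0.2 kg. Origin: centre of its underside; x along it (the press's x at the start), z up. It starts on the bed under leaf and bridge, its front end standing 45 to 65 mm out over the tongue, where it can be pinched across its 56 mm width, a finger each side of the tongue.
- rack: Drying rack fixed to the bench: plywood board 230 x 130 x 8 mm with two level battens across it along y, 16 x 130 mm, at x = -55 and 55 mm. Origin: on the bench under its centre. The blank goes along the rack's x, over the centre. Batten tops are 30 to 50 mm above the bench (set on screws, differs each time, not reported: feel for them); between the battens it is free down to the board.
- figure: Bystander: white papier-mache bull figure, about 120 mm long and 125 mm high, standing loose; origin under its middle.
- tin: Bystander: paint tin, 68 mm diameter, 75 mm high, loose; origin at the centre of its foot.
- bowl: Bystander: dark metal paste bowl, 110 mm across, 45 mm high, loose; origin at the centre of its foot.
Things that resemble listed ones, but are neither listed nor needed, are in the scene too. What is meant by the blank is not brown or orange, and is the larger of those in its own colour.

How it is judged:
On the way, in this order (a step that is already met when the one before it is completed fails the run):
1. the clamp leaf stands open on its own (joint above 1.7, untouched by fingers), the blank still in place in the press (value of joint leaf above 1.7 rad and contact force between the fingers and press below 0.2 N and x of blank in the frame of press above -0.025 m and z of blank in the frame of press below 0.036 m), for 0.2 s.
2. the blank has been slid out level along the tongue, clear of the bridge (35 mm or more in front of its middle position), leaf still open (value of joint leaf above 1.7 rad and x of blank in the frame of press below -0.035 m and z of blank in the frame of press below 0.045 m), for 0.05 s.
3. the blank is brought down in the fingers until it touches the battens of the rack, in place, not dropped (x of blank in the frame of rack between -0.03 and 0.03 m and y of blank in the frame of rack between -0.03 and 0.03 m and z of blank in the frame of rack between 0.026 and 0.055 m and angle between the x axis of blank and the x axis of rack, either way round below 0.27 rad and contact force between blank and rack above 0.3 N and angle between blank's own z axis and vertical below 0.08 rad and contact force between the fingers and blank above 0.3 N), for 0.05 s.
At the end, for the whole second after the job is handed in: The blank lies at rest on both battens of the rack: its centre within 30 mm of the rack's centre along the rack's x and y, its length within 0.27 rad of the rack's x, flat within 0.08 rad, its weight on the battens (more than 0.3 N); the clamp leaf stands open on its own (joint above 1.7) (x of blank in the frame of rack between -0.03 and 0.03 m and y of blank in the frame of rack between -0.03 and 0.03 m and z of blank in the frame of rack between 0.026 and 0.055 m and angle between the x axis of blank and the x axis of rack, either way round below 0.27 rad and contact force between blank and rack above 0.3 N and angle between blank's own z axis and vertical below 0.08 rad and value of joint leaf above 1.7 rad and velocity of joint leaf below 0.05 rad/s and linear speed of blank below 0.02 m/s); the robot touches nothing.
It fails at once if the blank is rammed onto the rack with more than 45 N (contact force between blank and rack above 45 N).
It fails at once if the blank is dragged more than 15 mm while the leaf is not open (distance of blank from where it was at the start of the episode above 0.015 m and value of joint leaf below 1.2 rad).
It fails at once if the bull figure is moved more than 30 mm (distance of figure from where it was at the start of the episode above 0.03 m).
It fails at once if the tin is moved more than 30 mm (distance of tin from where it was at the start of the episode above 0.03 m).
It fails at once if the bowl is moved more than 30 mm (distance of bowl from where it was at the start of the episode above 0.03 m).
It also fails if it takes over 72 s, if anything falls off the work surface, if the arm or the gripper's body presses on something with over 40 N, if the wrist force passes 120 N, or if a joint passes its speed limit or range.

ROBOT

A 6-joint arm with a two-finger parallel gripper is mounted at the origin on the work surface. World frame = base frame: x ahead of the robot, y to its left, z up, the work surface at z = 0. Lengths are in m, angles in rad, forces in N, time in s.
With the tool pointing down it reaches from about 0.35 to 0.875 m from the base axis. Payload 4.2 kg.
Tool frame: the origin (TCP) lies midway between the tips of the shut fingers; the grasp point (between the pads) lies 19 mm behind it (ctrl.grip_point_offset is the distance from the TCP to the grasp point, in m); z points along the fingers, x is the direction in which the jaws open and shut, and the axes are right-handed (so a half turn about z gives the same grasp; the last joint's range is limited). The gripper opens to 87 mm and grips with 3 to 60 N. Pads are 19 mm wide; open, the fingers measure 117 mm over their backs; the gripper's body (75 mm by 190 mm) begins 51 mm behind the grasp point.
Start: joints at [-1.08, 0.385, 0.008, 0, -1.194, -0.259], TCP at [0.144, -0.608, 0.223] pointing down, gripper open.
Joint ranges: [-3.14, 3.14], [-1.21, 2.06], [-1.07, 1.41], [-3.16, 2.05], [-2.99, -0.16], [-3.1, 3.1]. Speed limits (rad/s): [2.79, 2.79, 3.14, 3.14, 3.14, 3.14].

INTERFACE

Orientations are given as a unit quaternion [x, y, z, w].
In Python, from workcell import ctrl gives the robot as it stands.
- The arm moves only by the shell command python3 -m creep 'ROWS' [OPENING] [FORCE]. ROWS is JSON, a list of rows, each a list of 2 entries, a list of its own where there are three numbers: the shift along the tool's x, y, z in cm, then the turn about the tool's z in rad. In form: [[[dx, dy, dz], spin], ...]. A call has 1 to 5 rows; each row shifts and turns the pose as measured when the row begins, along the tool's axes as they then stand; what a row does not reach is not made up. A row lasts 1/12 s, in which the tool goes at most 41.7 mm and 7.16 degrees, less where a joint would pass 70% of its speed; a pose out of reach is approached as far as the arm can. A call with a gripper value outside its range is refused whole. OPENING is the closure, from -1 (fully open) to 1 (shut), so that 0 is half open, set as the call begins (- or left out, the last holds). The fingers move at their own pace and stop on an object; FORCE is the grip in N (left out, the last holds). Time passes only in rows, so rows that do not move let the fingers close. It gives the time, the measured TCP pose, the force and the opening at its end, in the units of the state.
- ctrl.observe(): the state, without advancing time (a new reading comes with each control period).
- ctrl.snapshot(name): name is "side" or "top"; returns the picture (480x640x3 uint8, blue, green, red); there is no depth.
- ctrl.camera_params(name): a dict with "camera_matrix" (3x3 intrinsics, pixels), "k1" (the pictures are not rectified: a ray, as slopes to the right and down, at radius r is drawn at 1 + k1 r^2 times it, then the intrinsics apply), "world_from_camera" (4x4, takes a point from camera to world coordinates). Camera axes: x right, y up, looking along -z (the intrinsics and any distortion apply to the point x, -y, -z); pixel columns grow to the right and rows downward; lengths in m; the calibration is good to about 2 mm. A picture is of the moment at which its call begins. camera_params takes no time and is no camera call.
- ctrl.finish_job(): hands the job in, once; it reports no verdict.
The state is a dict: "t": time; "joints": joint angles; "qd": joint speeds; "effort": joint torques, N m; "tcp_pos": TCP position; "eef_rot": TCP orientation; "contact_force": force on the tool from outside, world axes, zero at the start; "ft_torque": the same for the moment, N m; "grip_width": finger opening in m.
Only numpy, scipy, OpenCV 4.12 (cv2) and the standard library are available. Lean on these libraries where they do the work, as an engineer would, in place of code of your own. Each camera call takes 0.05 s, during which the arm holds its last target.

## Working session

There is one attempt and no reset: what is moved stays moved. The work goes in short steps, Python scripts to look and compute and a shell command to move; the robot and the scene stay as the last step left them, time stands still between calls to the robot, and variables do not carry over. Pictures are saved under pics/ and viewed, and the job is handed in when it is done.

```bash
ls; mkdir -p pics; python3 - <<'E'
from workcell import ctrl
import cv2
for n in("side","top"):
    cv2.imwrite(f"pics/{n}0.png",ctrl.snapshot(n)); print(n,ctrl.camera_params(n))
print(ctrl.observe(), ctrl.grip_point_offset)
E
```

```text
pics
side {'camera_matrix': array([[566.10723753,   0.        , 315.78914805],
       [  0.        , 566.10723753, 246.61301851],
       [  0.        ,   0.        ,   1.        ]]), 'k1': 0.01607679859943648, 'world_from_camera': array([[-0.99890076,  0.02509438, -0.03959226,  0.49103929],
       [-0.04667103, -0.61115725,  0.79013203,  1.2576402 ],
       [-0.00436922,  0.7911113 ,  0.61165662,  0.93998469],
       [ 0.        ,  0.        ,  0.        ,  1.        ]])}
top {'camera_matrix': array([[513.8894776 ,   0.        , 319.24175119],
       [  0.        , 513.8894776 , 247.40687571],
       [  0.        ,   0.        ,   1.        ]]), 'k1': 0.0008706996689221415, 'world_from_camera': array([[ 0.01131802,  0.99507797, -0.09844661,  0.38574229],
       [-0.99992054,  0.0118094 ,  0.00441   ,  0.15182577],
       [ 0.00555089,  0.09838887,  0.99513256,  1.47915079],
       [ 0.        ,  0.        ,  0.        ,  1.        ]])}
{'t': 0.1, 'joints': array([-1.08040770e+00,  3.85452720e-01,  6.74032871e-03, -4.28229253e-04,
       -1.19402304e+00, -2.58612992e-01]), 'qd': array([ 0.00032299, -0.00209378,  0.0027109 ,  0.00046674, -0.00044296,
       -0.00147672]), 'effort': array([-9.32986804e-04, -3.91689849e+01,  1.87934572e+01,  4.23184589e+00,
        1.35213046e-02, -6.89795093e-05]), 'tcp_pos': array([ 0.14345578, -0.60774193,  0.2215776 ]), 'eef_rot': array([ 6.20663728e-01,  7.84076245e-01,  5.69724738e-04, -8.09356451e-04]), 'contact_force': array([-0.94149681,  0.54306009,  0.18370651]), 'ft_torque': array([ 0.00346538, -0.03969176,  0.00448571]), 'grip_width': 0.08708028490521214} 0.0187
```

View pics/top0.png

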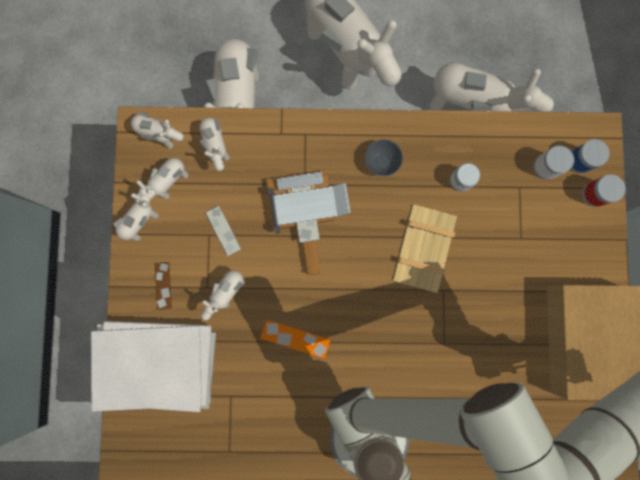

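View pics/side0.png

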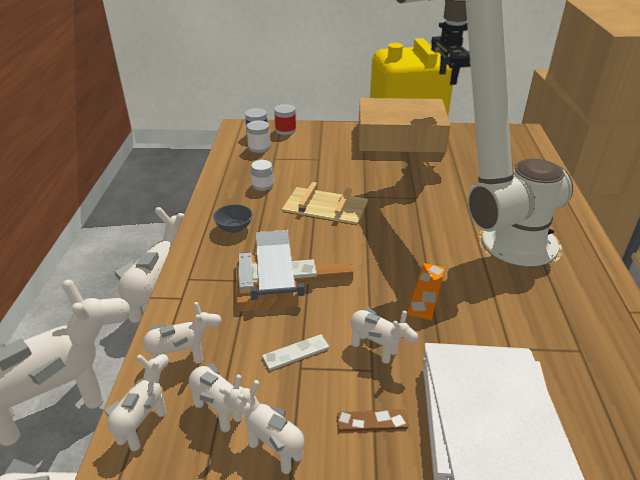

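```bash
cat > h.py <<'E'
import numpy as np,cv2
from workcell import ctrl
P={n:ctrl.camera_params(n) for n in("side","top")}
def proj(n,X):
    p=P[n];T=np.linalg.inv(p["world_from_camera"]);X=np.atleast_2d(X)
    c=X@T[:3,:3].T+T[:3,3];s=np.c_[c[:,0]/-c[:,2],-c[:,1]/-c[:,2]]
    r=(s**2).sum(1,keepdims=True);s=s*(1+p["k1"]*r);K=p["camera_matrix"]
    return np.c_[s[:,0]*K[0,0]+K[0,2],s[:,1]*K[1,1]+K[1,2]]
def ray(n,u,v):
    p=P[n];K=p["camera_matrix"];d=np.array([(u-K[0,2])/K[0,0],(v-K[1,2])/K[1,1]]);s=d.copy()
    for _ in range(20): s=d/(1+p["k1"]*(s@s))
    T=p["world_from_camera"];return T[:3,3],T[:3,:3]@np.array([s[0],-s[1],-1])
def atz(n,u,v,z):
    o,d=ray(n,u,v);return o+d*(z-o[2])/d[2]
def tri(uvt,uvs):
    A=[];b=[]
    for n,uv in(("top",uvt),("side",uvs)):
        o,d=ray(n,*uv);d/=np.linalg.norm(d);M=np.eye(3)-np.outer(d,d);A.append(M);b.append(M@o)
    return np.linalg.solve(sum(A),sum(b))
def crop(src,dst,x,y,w,h,s):
    im=cv2.imread(src)[y:y+h,x:x+w];cv2.imwrite(dst,cv2.resize(im,None,fx=s,fy=s,interpolation=cv2.INTER_CUBIC))
E
python3 -c "
from h import *
crop('pics/top0.png','pics/t1.png',250,160,110,120,5)
crop('pics/side0.png','pics/s1.png',225,220,140,100,5)
crop('pics/top0.png','pics/t2.png',380,190,90,110,5)
crop('pics/side0.png','pics/s2.png',270,170,110,65,7)"
```

```text
(no output)
```

View pics/t1.png

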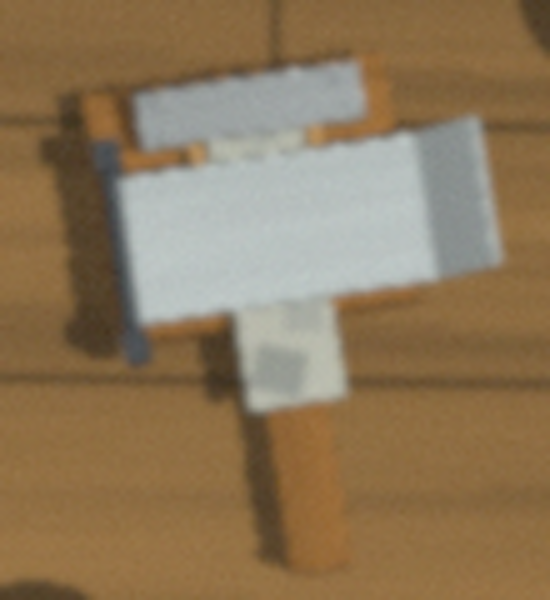

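View pics/s1.png

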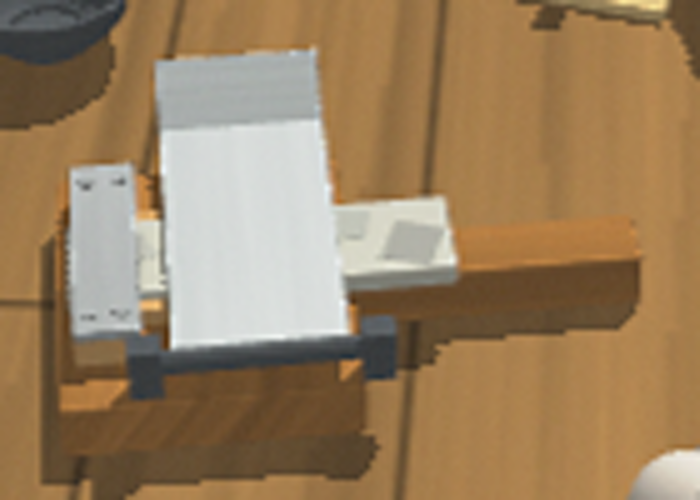

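View pics/t2.png

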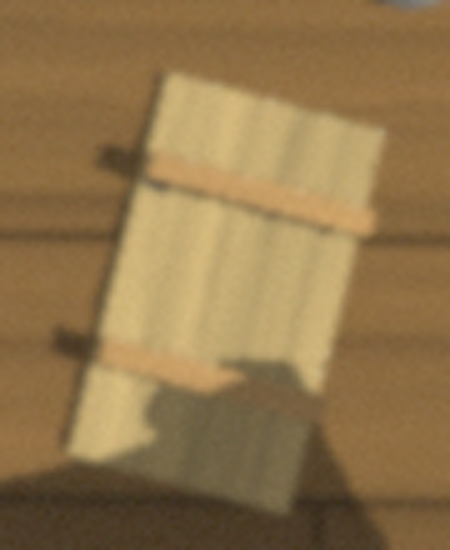

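View pics/s2.png

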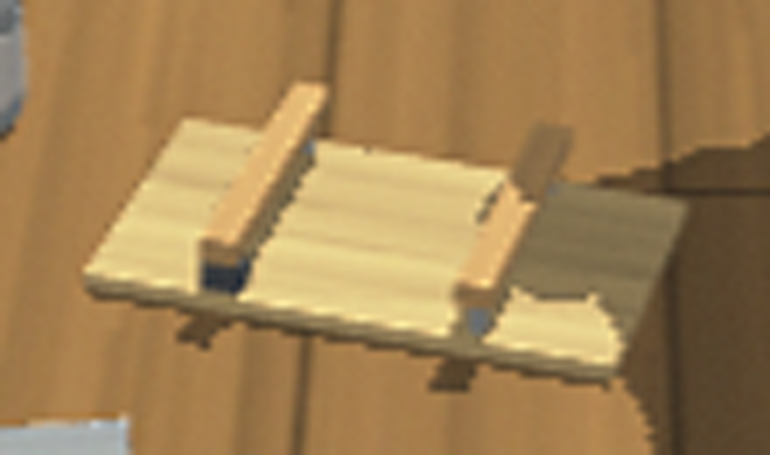

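```bash
cat > fit.py <<'E'
from h import *
from scipy.optimize import least_squares
T=lambda c,o,s:((c[0]+.5)/s-.5+o[0],(c[1]+.5)/s-.5+o[1])
def pose(q,L):
    c,s=np.cos(q[2]),np.sin(q[2]);L=np.atleast_2d(L)
    return np.c_[q[0]+c*L[:,0]-s*L[:,1],q[1]+s*L[:,0]+c*L[:,1],L[:,2]]
t1=lambda *c:("top",T(c,(250,160),5)); s1=lambda *c:("side",T(c,(225,220),5))
t2=lambda *c:("top",T(c,(380,190),5)); s2=lambda *c:("side",T(c,(270,170),7))
ob=[(t1(415,135),(50,-90,50)),(t1(438,280),(-34,-90,50)),(t1(480,118),(50,-121,73)),(t1(503,265),(-34,-121,73)),
(t1(287,570),(-185,18,30)),(t1(348,568),(-185,-18,30)),
(s1(155,60),(50,-121,73)),(s1(315,48),(-34,-121,73)),(s1(162,128),(50,-90,50)),(s1(325,120),(-34,-90,50)),
(s1(635,215),(-185,-18,30)),(s1(640,260),(-185,18,30))]
def fit(ob,q0):
    L=np.array([o[1] for o in ob])/1e3
    def f(q):
        W=pose(q,L);return np.concatenate([proj(o[0][0],w)[0]-o[0][1] for o,w in zip(ob,W)])
    r=least_squares(f,q0,loss="soft_l1");print(r.x,np.round(f(r.x).reshape(-1,2),1).tolist());return r.x
if __name__=="__main__":
    p=fit(ob,[.5,.1,.1])
    c,s=np.cos(p[2]),np.sin(p[2])
    for nm,n,px in(("blank fl","top",t1(250,412)),("blank fr","top",t1(348,398)),("sfr","side",s1(443,197)),("sfl","side",s1(458,268))):
        w=atz(n,*px[1],.042)[:2]-p[:2];print(nm,np.round([(c*w[0]+s*w[1])*1e3,(-s*w[0]+c*w[1])*1e3],1))
    # rack
    ob2=[(t2(170,70),(115,65,8)),(t2(385,128),(115,-65,8)),(t2(292,515),(-115,-65,8)),(t2(68,455),(-115,65,8)),
    (s2(185,118),(115,-65,8)),(s2(85,275),(115,65,8)),(s2(690,203),(-115,-65,8)),(s2(610,370),(-115,65,8))]
    r=fit(ob2,[.4,0,-.2])
    # batten height: side & top centreline ends
    for H in(30,35,40,45,50):
        print(H,np.round((proj("side",pose(r,np.array([[47,65,H],[63,65,H],[-63,65,H],[-47,65,H],[63,-65,H],[47,-65,H]])/1e3))-[269.57,169.57])*7).tolist())
    for nm,u,v in(("figure near",223,300),("tin",465,178),("bowl",383,158)):
        print(nm,atz("top",u,v,.03))
    print(proj("top",pose(p,[[0,0,0]])),)
E
python3 fit.py
```

```text
[0.63810143 0.18962725 0.14994277] [[0.6, -0.2], [0.2, -0.1], [-1.2, -0.1], [-1.4, 0.0], [-0.3, 0.7], [0.2, -0.7], [0.4, -0.7], [0.6, -0.3], [-0.2, -0.0], [-0.3, -0.6], [-0.7, -0.1], [0.5, 0.0]]
blank fl [-92.8  25.4]
blank fr [-92.5 -30.3]
sfr [-89.9 -27.6]
sfl [-91.7  28.1]
[ 0.53355621 -0.15960766 -0.25847749] [[-0.4, 0.3], [0.0, 0.6], [-0.8, -0.1], [0.0, -0.2], [-0.2, -0.2], [-0.3, -0.4], [-0.5, -0.6], [0.4, -0.8]]
30 [[235.0, 255.0], [198.0, 248.0], [491.0, 299.0], [453.0, 292.0], [294.0, 92.0], [329.0, 97.0]]
35 [[235.0, 245.0], [198.0, 238.0], [491.0, 289.0], [453.0, 282.0], [294.0, 82.0], [329.0, 88.0]]
40 [[234.0, 234.0], [198.0, 228.0], [492.0, 278.0], [454.0, 272.0], [294.0, 72.0], [329.0, 78.0]]
45 [[234.0, 224.0], [197.0, 218.0], [492.0, 268.0], [454.0, 262.0], [294.0, 62.0], [329.0, 68.0]]
50 [[234.0, 214.0], [197.0, 208.0], [492.0, 258.0], [454.0, 251.0], [294.0, 52.0], [329.0, 58.0]]
figure near [0.37780923 0.41341712 0.03      ]
tin [ 0.73468728 -0.27157242  0.03      ]
bowl [ 0.79049148 -0.03561214  0.03      ]
[[304.42449825 210.99922188]]
```

```bash
cat > g.py <<'E'
# python3 g.py press|rack x y z [yaw offset]: tool shift (cm) and spin to bring TCP there (mm, frame coords), tool x along frame y
import sys
from h import *
from scipy.spatial.transform import Rotation as R
PO={"press":(.6381,.1896,.150),"rack":(.5336,-.1596,-.2585)}
def st():
    s=ctrl.observe();return s["tcp_pos"],R.from_quat(s["eef_rot"]).as_matrix(),s
def infr(f,p):
    x,y,a=PO[f];M=R.from_euler("z",a).as_matrix();return M.T@(p-[x,y,0])*1e3
if __name__=="__main__":
    f=sys.argv[1];p,M,s=st();x,y,a=PO[f];F=R.from_euler("z",a).as_matrix()
    print("tcp in",f,np.round(infr(f,p),1),"F",np.round(F.T@s["contact_force"],1),"w",round(s["grip_width"]*1e3,1),"t",round(s["t"],2),"tilt",np.round(M[:2,2],3))
    if len(sys.argv)>2:
        t=np.array([float(v) for v in sys.argv[2:5]])/1e3
        d=M.T@(F@t+[x,y,0]-p)*100
        ex=F.T@M[:,0];sp=np.arctan2(ex[1],ex[0])-np.pi/2
        sp=(sp+np.pi/2)%np.pi-np.pi/2
        print("shift cm",np.round(d,2),"spin",round(sp,3),"rows",round(np.linalg.norm(d)/4.17,1))
E
python3 g.py press 8 -185 150
```

```text
tcp in press [-608.2 -714.5  221.6] F [-0.8  0.7  0.2] w 87.1 t 0.1 tilt [-0.001  0.002]
shift cm [47.73 65.74  7.24] spin 0.082 rows 19.6
```

```bash
python3 -c "
from h import *
print(proj('top',[[.144,-.608,.22],[.144,-.608,.0],[.3,-.4,.2]]).round())
print(tri((564,286),(360,101)),tri((567,399),(447,126)))
print(atz('top',527,286,0),atz('top',530,400,0))"
```

```text
[[632. 403.]
 [584. 387.]
 [540. 336.]]
[ 0.42815114 -0.46501663  0.19899527] [ 0.13297172 -0.51210567  0.09538122]
[ 0.427594   -0.45370564  0.        ] [ 0.10740935 -0.45298882  0.        ]
```

```bash
python3 -c "
from h import *
print(tri((564,286),(358,125)),tri((567,399),(448,127)))"
```

```text
[ 0.4303565  -0.51685985  0.09117561] [ 0.13042401 -0.51420325  0.09071696]
```

```bash
python3 -m creep '[[[2.3,3.2,0],0.08],[[2.3,3.2,0],0],[[2.3,3.2,0],0],[[2.3,3.2,0],0],[[2.3,3.2,0],0]]' 1 20; python3 g.py press 8 -185 150
```

```text
t: 0.52
tcp_pos: [0.2811, -0.4673, 0.2169]
eef_rot: [0.659, 0.753, 0.001, -0.004]
contact_force: [1.0, -0.9, -0.4]
grip_width: 0.0615
tcp in press [-451.2 -596.2  216.9] F [ 0.9 -1.  -0.4] w 61.5 t 0.52 tilt [-0.005  0.007]
shift cm [41.84 45.25  6.81] spin -0.017 rows 14.9
```

```bash
python3 -m creep '[[[2.7,3.0,0],0],[[2.7,3.0,0],0],[[2.7,3.0,0],0],[[2.7,3.0,0],0],[[2.7,3.0,0],0]]' >/dev/null;  python3 -m creep '[[[2.7,3.0,0],0],[[2.7,3.0,0],0],[[2.7,3.0,0],0],[[2.7,3.0,0],0],[[2.7,3.0,0.5],0]]';python3 g.py press 8 -175 100
```

```text
t: 1.35
tcp_pos: [0.547, -0.146, 0.211]
eef_rot: [0.659, 0.752, 0.001, -0.006]
contact_force: [0.1, -1.1, -0.1]
grip_width: 0.0019
tcp in press [-140.3 -318.3  211. ] F [-0.  -1.1 -0.1] w 1.9 t 1.35 tilt [-0.008  0.01 ]
shift cm [14.46 14.65 11.15] spin -0.017 rows 5.6
```

```bash
python3 -m creep '[[[2.8,2.8,1],-0.02],[[2.8,2.8,1],0],[[2.8,2.8,1.5],0],[[2.8,2.8,1.5],0],[[2.8,2.8,1.5],0]]' ;python3 g.py press 8 -165 35; python3 - <<'E'
from h import *
cv2.imwrite("pics/s3a.png",ctrl.snapshot("side"));crop("pics/s3a.png","pics/s3.png",200,110,200,200,3)
E
```

```text
t: 1.77
tcp_pos: [0.6633, 0.0149, 0.1491]
eef_rot: [0.65, 0.76, 0.002, -0.005]
contact_force: [-0.1, -0.4, 0.0]
grip_width: 0.0009
tcp in press [  -1.2 -176.5  149.1] F [-0.2 -0.3  0. ] w 0.9 t 1.77 tilt [-0.004  0.01 ]
shift cm [ 1.03  0.96 11.42] spin 0.006 rows 2.8
```

View pics/s3.png

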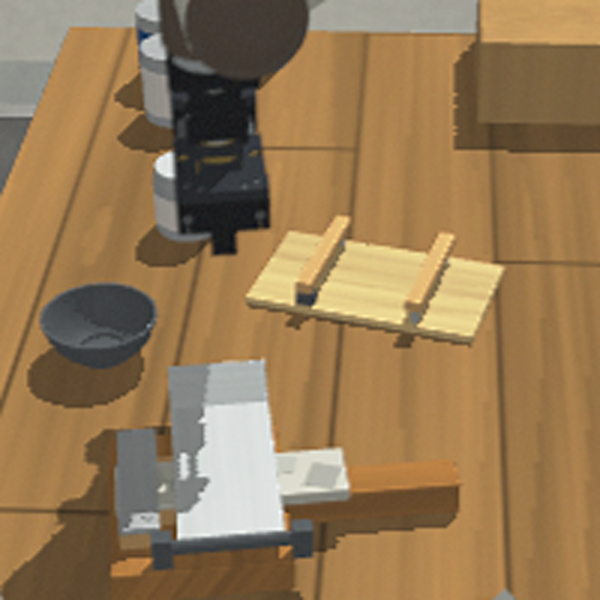

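```bash
python3 -m creep '[[[0.3,0.5,3.8],0],[[0.3,0.5,3.8],0],[[0.3,0,3.6],0],[[0,0,0],0]]' ;python3 g.py press 8 -140 38
```

```text
t: 2.15
tcp_pos: [0.6753, 0.0365, 0.0299]
eef_rot: [0.646, 0.763, 0.002, -0.006]
contact_force: [-1.2, -0.7, -1.6]
grip_width: 0.0003
tcp in press [  13.9 -156.9   29.9] F [-1.3 -0.5 -1.6] w 0.3 t 2.15 tilt [-0.007  0.01 ]
shift cm [ 1.71 -0.56 -0.79] spin 0.016 rows 0.5
```

```bash
python3 -m creep '[[[0.5,-0.3,-0.3],0],[[0.4,0,0],0],[[0.3,0,0],0],[[0,0,0],0]]' ;python3 g.py press 8 -140 38
```

```text
t: 2.48
tcp_pos: [0.6711, 0.0481, 0.0367]
eef_rot: [0.646, 0.764, 0.002, -0.005]
contact_force: [-0.3, 0.3, 0.3]
grip_width: 0.0004
tcp in press [  11.5 -144.9   36.7] F [-0.2  0.4  0.3] w 0.4 t 2.48 tilt [-0.005  0.009]
shift cm [ 0.49 -0.34 -0.12] spin 0.017 rows 0.1
```

```bash
python3 -m creep '[[[0.4,-0.2,0],0],[[0.3,0,0],0],[[0,0,0],0]]' ;python3 g.py press 8 -140 38
```

```text
t: 2.73
tcp_pos: [0.6705, 0.0556, 0.0431]
eef_rot: [0.646, 0.764, 0.006, -0.002]
contact_force: [0.0, 1.1, 1.0]
grip_width: 0.0
tcp in press [  12.  -137.3   43.1] F [0.2 1.1 1. ] w 0.0 t 2.73 tilt [0.005 0.012]
shift cm [-0.27 -0.41  0.5 ] spin 0.017 rows 0.2
```

```bash
python3 -m creep '[[[0.2,-0.2,0.8],0],[[0.4,0,0.3],0],[[0.2,0,0],0]]' ;python3 g.py press 8 -140 38
```

```text
t: 2.98
tcp_pos: [0.6698, 0.0575, 0.0371]
eef_rot: [0.645, 0.764, 0.005, 0.003]
contact_force: [1.8, -5.4, -2.0]
grip_width: 0.0006
tcp in press [  11.5 -135.4   37.1] F [ 1.  -5.6 -2. ] w 0.6 t 2.98 tilt [0.011 0.004]
shift cm [-0.45 -0.36 -0.09] spin 0.018 rows 0.1
```

```bash
python3 -m creep '[[[0.4,-0.1,-0.8],0],[[0.5,0,-0.8],0],[[0.5,0,-0.8],0]]' ;python3 g.py press 8 -140 38;python3 - <<'E'
from h import *
cv2.imwrite("pics/s4a.png",ctrl.snapshot("side"));crop("pics/s4a.png","pics/s4.png",200,150,150,150,4)
E
```

```text
t: 3.23
tcp_pos: [0.6685, 0.0608, 0.0606]
eef_rot: [0.646, 0.763, 0.001, 0.007]
contact_force: [3.7, -10.4, 0.7]
grip_width: 0.0002
tcp in press [  10.8 -131.9   60.6] F [  2.1 -10.8   0.7] w 0.2 t 3.23 tilt [ 0.013 -0.008]
shift cm [-0.78 -0.32  2.26] spin 0.016 rows 0.6
```

View pics/s4.png

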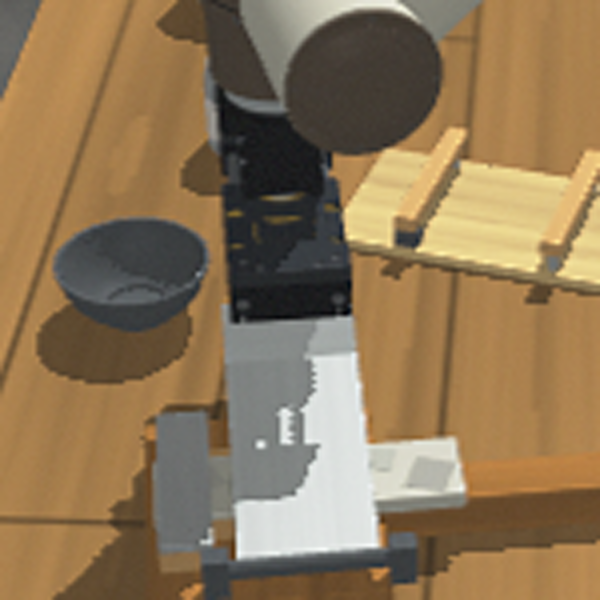

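```bash
python3 -m creep '[[[0.5,-0.1,0.2],0],[[0.6,0,0.2],0],[[0.6,0,0],0]]' ;python3 g.py press 8 -140 38;python3 - <<'E'
from h import *
cv2.imwrite("pics/s4a.png",ctrl.snapshot("side"));crop("pics/s4a.png","pics/s5.png",200,150,150,150,4)
E
```

```text
t: 3.53
tcp_pos: [0.6685, 0.0607, 0.062]
eef_rot: [0.647, 0.762, -0.005, 0.016]
contact_force: [5.9, -17.3, 2.4]
grip_width: 0.0005
tcp in press [  10.8 -132.    62. ] F [  3.2 -18.    2.4] w 0.5 t 3.53 tilt [ 0.017 -0.028]
shift cm [-0.72 -0.33  2.42] spin 0.014 rows 0.6
```

View pics/s5.png

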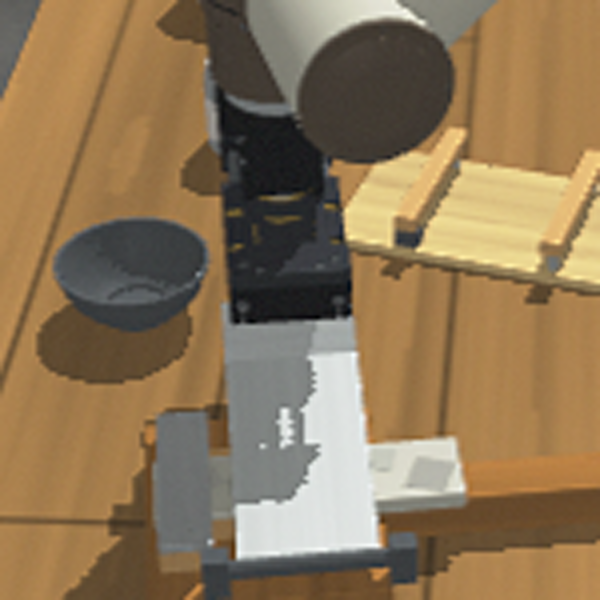

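```bash
cat > leaf.py <<'E'
from fit import *
PR=(.6381,.1896,.150)
def leafpts(th,x=(50,-34)):
    # (y,z) closed rel hinge: bend top, tip top, tip low corner
    pts=[(-174,4),(-174-33+2.3,23+3.3),(-207-2.3,23-3.3)]
    o=[]
    for a,b in pts:
        y=a*np.cos(th)+b*np.sin(th); z=-a*np.sin(th)+b*np.cos(th)
        for xx in x:o.append((xx,84+y,46+z))
    return np.array(o)
if __name__=="__main__":
    for th in(0,.03,.06,.09,.12,.2):
        W=pose(PR,leafpts(th)/1e3);print(th,proj("side",W[:4]).round(1).tolist(),proj("top",W[:4]).round(1).tolist(),leafpts(th)[4].round(1))
E
python3 leaf.py
```

```text
0 [[256.8, 245.2], [289.3, 243.0], [256.0, 231.2], [288.3, 229.1]] [[333.2, 186.4], [337.4, 215.5], [344.3, 183.2], [348.7, 212.7]] [  50.  -125.3   65.7]
0.03 [[256.7, 243.6], [289.3, 241.5], [255.8, 229.5], [288.2, 227.4]] [[333.2, 186.0], [337.4, 215.2], [344.1, 182.7], [348.5, 212.4]] [  50.  -124.6   72. ]
0.06 [[256.5, 242.1], [289.2, 239.9], [255.7, 227.8], [288.1, 225.8]] [[333.1, 185.6], [337.3, 214.9], [343.9, 182.3], [348.2, 212.1]] [  50.  -123.7   78.2]
0.09 [[256.4, 240.6], [289.1, 238.4], [255.5, 226.2], [288.1, 224.1]] [[333.0, 185.2], [337.2, 214.6], [343.5, 181.8], [347.9, 211.7]] [  50.  -122.7   84.4]
0.12 [[256.3, 239.1], [289.1, 237.0], [255.4, 224.6], [288.0, 222.5]] [[332.8, 184.9], [337.1, 214.4], [343.1, 181.4], [347.5, 211.4]] [  50.  -121.4   90.6]
0.2 [[255.9, 235.4], [289.0, 233.3], [255.0, 220.6], [288.0, 218.5]] [[332.0, 183.9], [336.3, 213.7], [341.7, 180.3], [346.2, 210.7]] [  50.  -117.2  106.9]
```

```bash
python3 -m creep '[[[0.5,-0.1,-1.0],0],[[0.5,0,-1.0],0],[[0.5,0,-1.0],0]]' ;python3 g.py press 8 -140 38;python3 - <<'E'
from h import *
cv2.imwrite("pics/s4a.png",ctrl.snapshot("side"));crop("pics/s4a.png","pics/s6.png",200,150,150,150,4)
E
```

```text
t: 3.83
tcp_pos: [0.6655, 0.0671, 0.0898]
eef_rot: [0.649, 0.76, -0.009, 0.018]
contact_force: [2.7, -5.5, 0.6]
grip_width: 0.0004
tcp in press [   8.8 -125.2   89.8] F [ 1.9 -5.8  0.6] w 0.4 t 3.83 tilt [ 0.016 -0.037]
shift cm [-1.27 -0.14  5.24] spin 0.008 rows 1.3
```

View pics/s6.png

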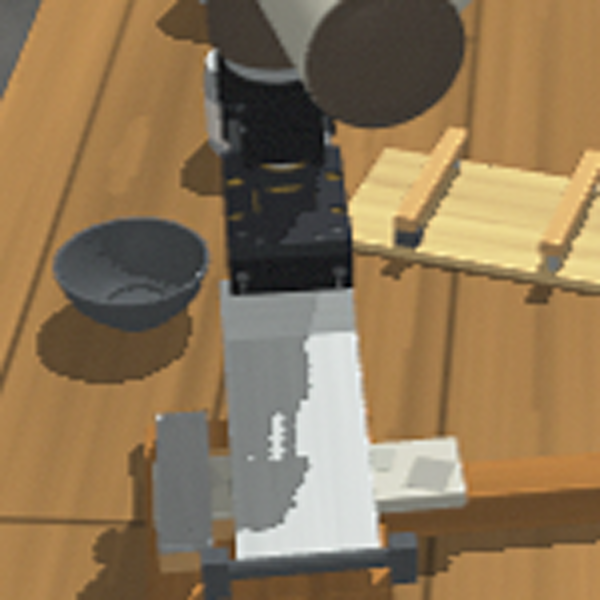

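```bash
python3 -m creep '[[[0.7,-0.0,-0.8],0],[[0.7,0,-0.8],0],[[0.7,0,-0.8],0],[[0.7,0,-0.8],0]]' ;python3 g.py press 8 -140 38;python3 - <<'E'
from h import *
cv2.imwrite("pics/s4a.png",ctrl.snapshot("side"));crop("pics/s4a.png","pics/s7.png",200,150,150,150,4)
E
```

```text
t: 4.22
tcp_pos: [0.6632, 0.0826, 0.1258]
eef_rot: [0.65, 0.759, -0.016, 0.025]
contact_force: [2.1, -7.5, 2.3]
grip_width: 0.0006
tcp in press [   8.8 -109.5  125.8] F [ 0.9 -7.7  2.3] w 0.6 t 4.22 tilt [ 0.018 -0.056]
shift cm [-2.53 -0.17  8.94] spin 0.005 rows 2.2
```

View pics/s7.png

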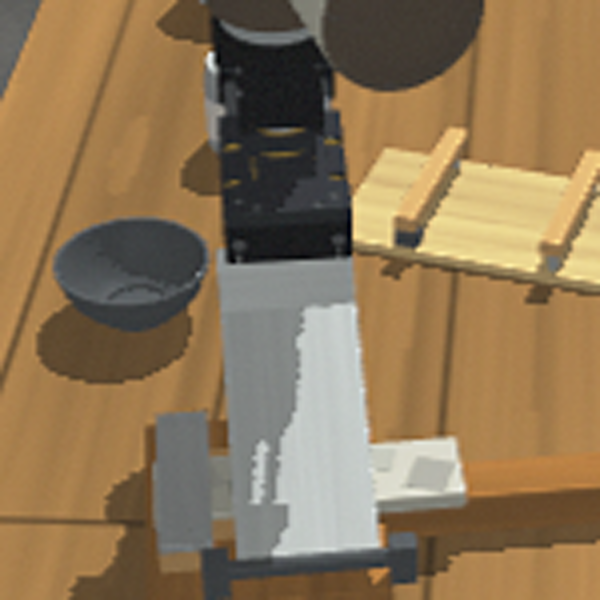

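```bash
python3 -m creep '[[[1.1,0,-1.4],0],[[1.3,0,-1.6],0],[[1.3,0,-1.6],0]]' ;python3 g.py press 8 -140 38;python3 - <<'E'
from h import *
cv2.imwrite("pics/s4a.png",ctrl.snapshot("side"));crop("pics/s4a.png","pics/s8.png",200,120,150,150,4)
E
```

```text
t: 4.52
tcp_pos: [0.6574, 0.1151, 0.1711]
eef_rot: [0.652, 0.758, -0.019, 0.028]
contact_force: [0.7, -2.1, 0.2]
grip_width: 0.0006
tcp in press [  8.  -76.6 171.1] F [ 0.4 -2.2  0.2] w 0.6 t 4.52 tilt [ 0.017 -0.065]
shift cm [-5.43 -0.09 13.7 ] spin 0.0 rows 3.5
```

View pics/s8.png

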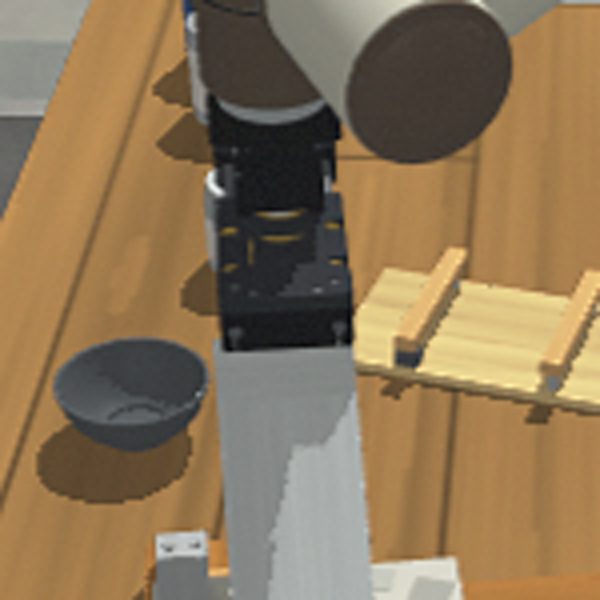

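```bash
python3 -m creep '[[[1.6,0,-0.5],0],[[1.8,0,-0.5],0],[[1.8,0,-0.5],0]]' ;python3 g.py press 8 -140 38;python3 - <<'E'
from h import *
cv2.imwrite("pics/s4a.png",ctrl.snapshot("side"));crop("pics/s4a.png","pics/s9.png",200,100,150,150,4)
E
```

```text
t: 4.82
tcp_pos: [0.6535, 0.152, 0.2021]
eef_rot: [0.651, 0.757, -0.026, 0.042]
contact_force: [-0.0, -7.0, 8.9]
grip_width: 0.0003
tcp in press [  9.6 -39.5 202.1] F [-1.1 -6.9  8.9] w 0.3 t 4.82 tilt [ 0.029 -0.094]
shift cm [-8.4  -0.41 17.3 ] spin -0.0 rows 4.6
```

View pics/s9.png

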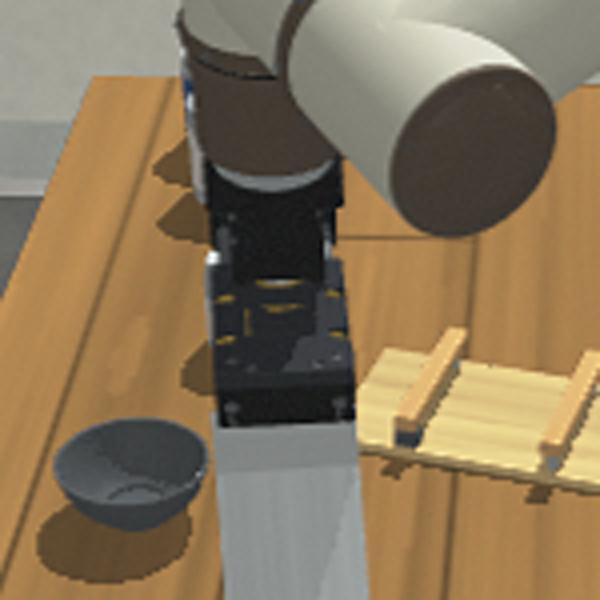

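```bash
python3 -m creep '[[[0.4,-0.1,1.0],0],[[0.2,0,1.2],0],[[0.2,0,1.2],0]]' ;python3 g.py press 8 -140 38;python3 - <<'E'
from h import *
cv2.imwrite("pics/s4a.png",ctrl.snapshot("side"));crop("pics/s4a.png","pics/s9.png",200,100,150,150,4)
E
```

```text
t: 5.12
tcp_pos: [0.657, 0.1604, 0.1753]
eef_rot: [0.65, 0.758, -0.017, 0.047]
contact_force: [0.3, -2.4, 2.1]
grip_width: 0.0005
tcp in press [ 14.3 -31.7 175.3] F [-0.  -2.4  2.1] w 0.5 t 5.12 tilt [ 0.049 -0.087]
shift cm [-9.51 -1.17 14.65] spin 0.002 rows 4.2
```

View pics/s9.png

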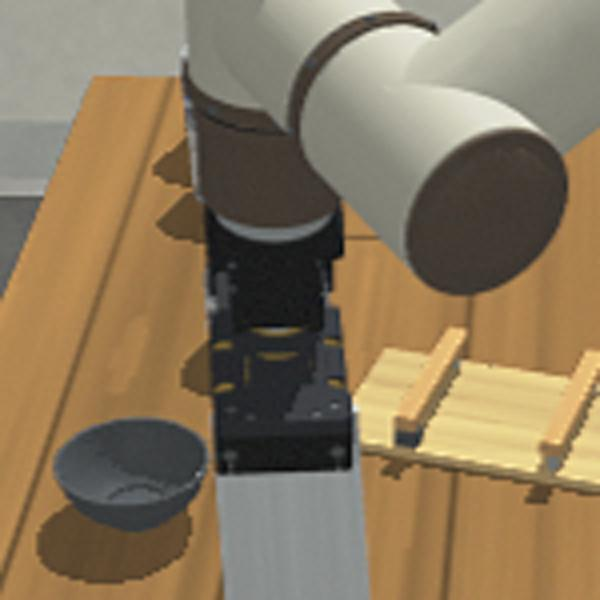

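```bash
python3 -m creep '[[[1.6,-0.2,-0.4],0],[[2.0,-0.2,-0.4],0],[[2.0,-0.2,-0.4],0]]' ;python3 g.py press 8 -140 38;python3 - <<'E'
from h import *
cv2.imwrite("pics/s4a.png",ctrl.snapshot("side"));crop("pics/s4a.png","pics/s9.png",200,100,150,150,4)
E
```

```text
t: 5.42
tcp_pos: [0.6484, 0.2091, 0.1892]
eef_rot: [0.651, 0.757, -0.015, 0.054]
contact_force: [1.7, -1.6, 6.6]
grip_width: 0.0007
tcp in press [ 13.1  17.8 189.2] F [ 1.4 -1.9  6.6] w 0.7 t 5.42 tilt [ 0.062 -0.093]
shift cm [-14.16  -1.26  16.6 ] spin -0.003 rows 5.2
```

View pics/s9.png

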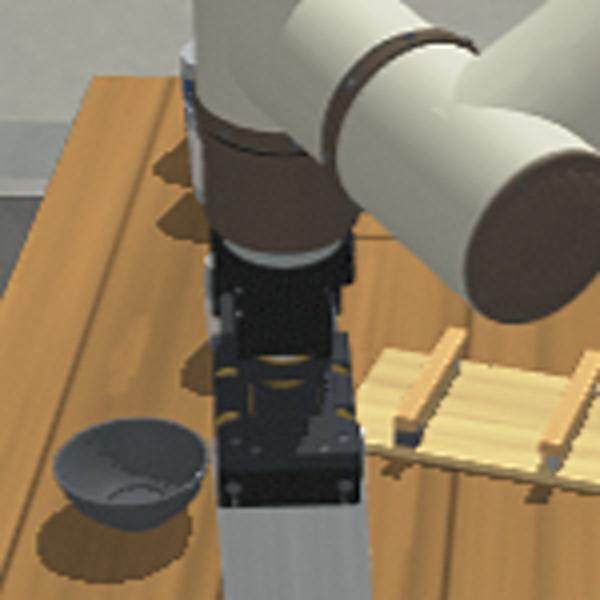

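```bash
python3 -m creep '[[[1.9,-0.3,-0.7],0],[[2.0,-0.3,-0.6],0],[[2.0,-0.2,-0.5],0]]' ;python3 g.py press 8 -140 38;python3 - <<'E'
from h import *
cv2.imwrite("pics/s4a.png",ctrl.snapshot("side"));crop("pics/s4a.png","pics/s9.png",200,100,150,150,4)
E
```

```text
t: 5.72
tcp_pos: [0.6302, 0.2716, 0.2016]
eef_rot: [0.651, 0.757, -0.013, 0.054]
contact_force: [0.9, -0.2, 0.4]
grip_width: 0.0002
tcp in press [  4.5  82.3 201.6] F [ 0.8 -0.3  0.4] w 0.2 t 5.72 tilt [ 0.064 -0.09 ]
shift cm [-20.5   -0.51  18.47] spin -0.003 rows 6.6
```

View pics/s9.png

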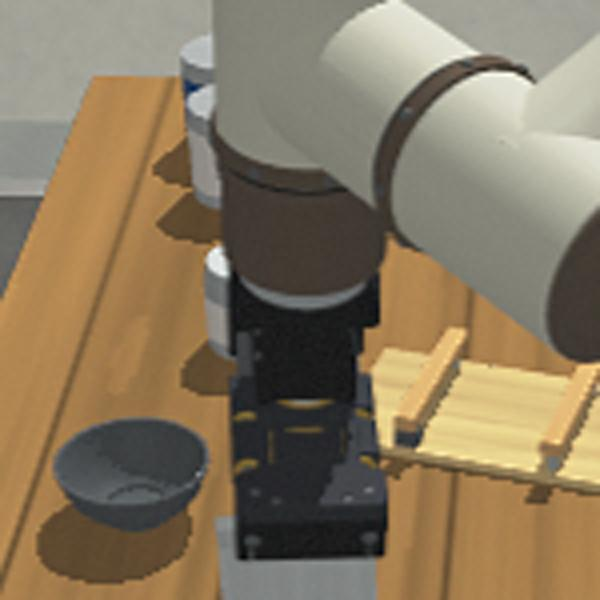

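```bash
python3 -m creep '[[[1.5,0,-0.2],0],[[1.0,0,-0.1],0],[[0,0,0],0],[[0,0,0],0]]' ;python3 g.py press 8 -140 38;python3 - <<'E'
from h import *
cv2.imwrite("pics/s4a.png",ctrl.snapshot("side"));cv2.imwrite("pics/t4a.png",ctrl.snapshot("top"));crop("pics/s4a.png","pics/s9.png",200,150,150,150,4)
E
```

```text
t: 6.1
tcp_pos: [0.6232, 0.3042, 0.198]
eef_rot: [0.649, 0.759, -0.014, 0.052]
contact_force: [0.1, -1.8, 0.6]
grip_width: 0.0004
tcp in press [  2.4 115.5 198. ] F [-0.2 -1.8  0.6] w 0.4 t 6.1 tilt [ 0.06  -0.089]
shift cm [-23.88  -0.4   18.41] spin 0.004 rows 7.2
```

View pics/s9.png

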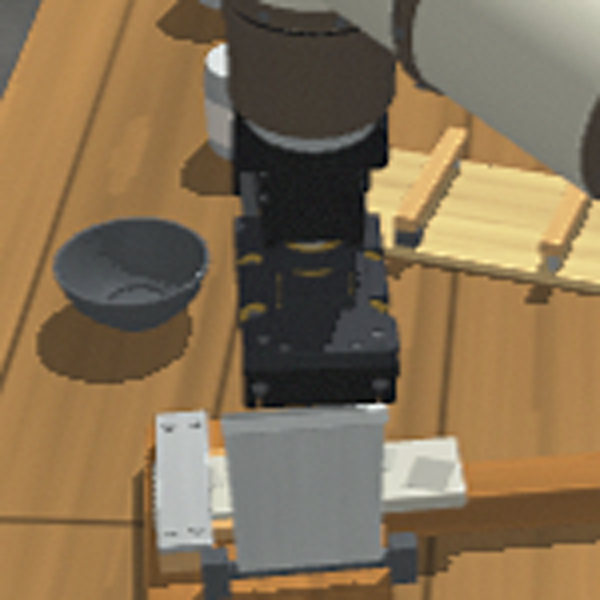

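View pics/t4a.png

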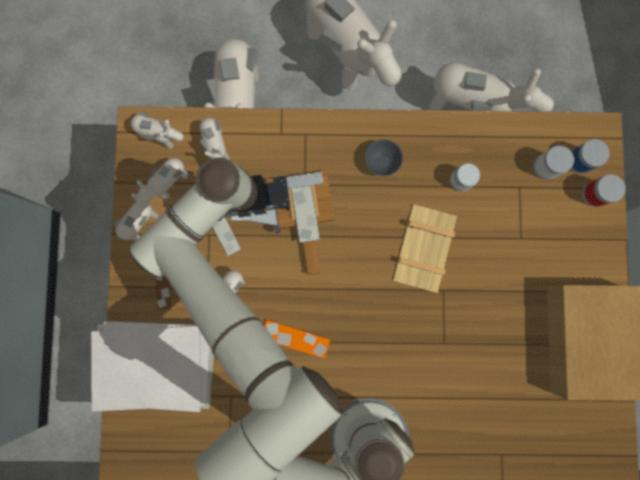

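```bash
python3 -m creep '[[[-1,-1,-1],0],[[-1,-3.5,-0.5],0],[[-1,-3.5,0],0],[[-0.5,-3.5,0],0],[[0,-2,0],0]]' ;python3 g.py press -120 50 150;python3 - <<'E'
from h import *
cv2.imwrite("pics/t4a.png",ctrl.snapshot("top"));crop("pics/t4a.png","pics/t5.png",180,140,170,150,4)
E
```

```text
t: 6.62
tcp_pos: [0.494, 0.2432, 0.2064]
eef_rot: [0.652, 0.756, -0.016, 0.052]
contact_force: [-1.4, -0.7, -0.1]
grip_width: 0.0003
tcp in press [-134.5   74.5  206.4] F [-1.5 -0.5 -0.1] w 0.3 t 6.62 tilt [ 0.057 -0.092]
shift cm [-1.87  1.2   5.91] spin -0.005 rows 1.5
```

View pics/t5.png

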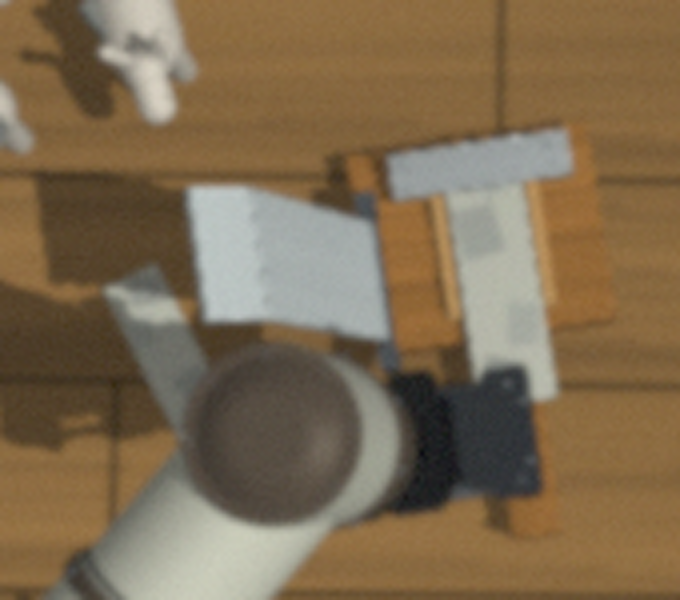

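```bash
python3 -m creep '[[[-0.7,0.3,3.8],0],[[-0.5,0.3,3.8],0],[[-0.2,0.3,3.8],0],[[-0.2,0.3,3.8],0],[[-0.2,0,3],0]]' ;python3 g.py press -125 45 14
```

```text
t: 7.08
tcp_pos: [0.5241, 0.2122, 0.0352]
eef_rot: [0.652, 0.757, -0.002, 0.054]
contact_force: [-0.1, -0.0, -0.1]
grip_width: 0.0006
tcp in press [-109.4   39.4   35.2] F [-0.1 -0.  -0.1] w 0.6 t 7.08 tilt [ 0.079 -0.072]
shift cm [ 0.73 -1.7   1.95] spin -0.004 rows 0.6
```

```bash
python3 -m creep '[[[0.3,-1.5,1.0],0],[[0,0,0.8],0],[[-0.6,0,0],0],[[-0.8,0,0],0]]' ;python3 g.py press -125 45 14;  python3 -m creep '[[[-0.6,0,0],0],[[-0.6,0,0],0],[[-0.6,0,0],0],[[-0.6,0,0],0],[[-0.6,0,0],0]]' ;python3 g.py press -125 45 14
```

```text
t: 7.42
tcp_pos: [0.5104, 0.1946, 0.0091]
eef_rot: [0.654, 0.755, -0.005, 0.051]
contact_force: [-42.0, 47.9, 9.7]
grip_width: 0.0006
tcp in press [-125.5   24.1    9.1] F [-34.4  53.7   9.7] w 0.6 t 7.42 tilt [ 0.071 -0.075]
shift cm [ 2.05  0.07 -0.67] spin -0.009 rows 0.5
t: 7.83
tcp_pos: [0.5103, 0.1953, 0.0096]
eef_rot: [0.653, 0.756, 0.021, 0.039]
contact_force: [-17.8, 25.7, -9.2]
grip_width: 0.0006
tcp in press [-125.5   24.7    9.6] F [-13.8  28.1  -9.2] w 0.6 t 7.83 tilt [ 0.087 -0.019]
shift cm [ 2.01  0.08 -0.5 ] spin -0.007 rows 0.5
```

```bash
python3 -m creep '[[[-0.5,0,0],0],[[-0.5,0,0],0],[[-0.5,0,0],0]]' ;python3 g.py press -205 45 120
```

```text
t: 8.08
tcp_pos: [0.5106, 0.1956, 0.0098]
eef_rot: [0.652, 0.757, 0.033, 0.034]
contact_force: [-17.4, 23.7, -7.9]
grip_width: 0.0005
tcp in press [-125.2   25.     9.8] F [-13.6  26.1  -7.9] w 0.5 t 8.08 tilt [0.095 0.005]
shift cm [  1.9   -6.9  -11.74] spin -0.001 rows 3.3
```

```bash
python3 -m creep '[[[1.5,-0.5,-0.8],0],[[0.5,-3.5,0],0],[[0,-3.5,0],0],[[-1,-3.0,0],0]]' ;python3 g.py press -208 0 14
```

```text
t: 8.42
tcp_pos: [0.4143, 0.2014, 0.0135]
eef_rot: [0.651, 0.757, 0.047, 0.035]
contact_force: [0.1, -0.2, 0.5]
grip_width: 0.0003
tcp in press [-219.5   45.1   13.5] F [ 0.  -0.2  0.5] w 0.3 t 8.42 tilt [0.114 0.026]
shift cm [-4.51  1.15  0.05] spin 0.002 rows 1.1
```

```bash
python3 -m creep '[[[-2.2,0,0],0],[[-2.2,0,0],0],[[0,0.3,0],0]]' ;python3 g.py press -208 0 14
```

```text
t: 8.67
tcp_pos: [0.4192, 0.1541, 0.0165]
eef_rot: [0.648, 0.759, 0.047, 0.035]
contact_force: [-0.2, -0.8, -0.5]
grip_width: 0.0004
tcp in press [-221.7   -2.4   16.5] F [-0.3 -0.8 -0.5] w 0.4 t 8.67 tilt [0.115 0.026]
shift cm [0.22 1.33 0.42] spin 0.008 rows 0.3
```

```bash
python3 -m creep '[[[0,1.2,0.3],0],[[0,0.8,0.1],0],[[0,0.6,0],0],[[0,0.5,0],0]]' ;python3 g.py press -208 0 14;python3 -m creep '[[[0,0.5,0],0],[[0,0.5,0],0],[[0,0.5,0],0]]' ;python3 g.py press -208 0 14
```

```text
t: 9.0
tcp_pos: [0.4474, 0.1543, 0.0187]
eef_rot: [0.651, 0.757, 0.043, 0.034]
contact_force: [-27.6, 8.0, 8.0]
grip_width: 0.0007
tcp in press [-193.8   -6.4   18.7] F [-26.1  12.1   8. ] w 0.7 t 9.0 tilt [0.108 0.021]
shift cm [ 0.64 -1.46  0.32] spin 0.001 rows 0.4
t: 9.25
tcp_pos: [0.448, 0.1482, 0.017]
eef_rot: [0.653, 0.756, 0.027, 0.03]
contact_force: [-15.2, 4.1, 6.3]
grip_width: 0.0005
tcp in press [-194.1  -12.6   17. ] F [-14.4   6.4   6.3] w 0.5 t 9.25 tilt [0.08  0.002]
shift cm [ 1.25 -1.41  0.18] spin -0.005 rows 0.5
```

```bash
python3 -m creep '[[[0.5,0.5,0],0],[[0.3,0.5,0],0],[[0.2,0.5,0],0],[[0.2,0.5,0],0],[[0.2,0.5,0],0]]' ;python3 g.py press -208 0 14
```

```text
t: 9.67
tcp_pos: [0.4475, 0.1486, 0.0146]
eef_rot: [0.658, 0.753, -0.004, 0.023]
contact_force: [-13.6, 1.6, 8.7]
grip_width: 0.0001
tcp in press [-194.5  -12.    14.6] F [-13.2   3.6   8.7] w 0.1 t 9.67 tilt [ 0.029 -0.036]
shift cm [ 1.18 -1.37 -0.02] spin -0.016 rows 0.4
```

```bash
python3 -m creep '[[[0,0.5,0],0],[[-0.3,0.4,0],0]]' ;python3 g.py press -208 0 14; python3 -m creep '[[[0.2,-2,-0.5],0],[[0.5,-1,-3],0],[[0.5,0,-3.8],0],[[0.2,0,-3],0]]' -1 ;python3 g.py press -75 0 70
```

```text
t: 9.83
tcp_pos: [0.4482, 0.143, 0.0138]
eef_rot: [0.659, 0.752, -0.013, 0.019]
contact_force: [-10.8, 4.6, 1.2]
grip_width: 0.0006
tcp in press [-194.7  -17.7   13.8] F [-10.    6.1   1.2] w 0.6 t 9.83 tilt [ 0.011 -0.045]
shift cm [ 1.74 -1.36 -0.11] spin -0.019 rows 0.5
t: 10.17
tcp_pos: [0.4124, 0.1555, 0.1144]
eef_rot: [0.66, 0.751, -0.022, 0.017]
contact_force: [0.9, 0.6, 0.4]
grip_width: 0.0194
tcp in press [-228.2   -0.   114.4] F [1.  0.4 0.4] w 19.4 t 10.17 tilt [-0.003 -0.055]
shift cm [ 0.57 15.36  4.27] spin -0.021 rows 3.8
```

```bash
python3 -m creep '[[[0.2,3.2,0],-0.02],[[0.2,3.2,0],0],[[0,2.5,0],0],[[0,0,1],0],[[0,0,2],0]]' -1 ;python3 g.py press -135 0 14
```

```text
t: 10.58
tcp_pos: [0.515, 0.1796, 0.1025]
eef_rot: [0.65, 0.759, -0.001, 0.022]
contact_force: [0.1, -0.7, -0.4]
grip_width: 0.0526
tcp in press [-123.2    8.5  102.5] F [ 0.  -0.7 -0.4] w 52.6 t 10.58 tilt [ 0.031 -0.03 ]
shift cm [-0.54 -1.42  8.84] spin 0.004 rows 2.2
```

```bash
python3 -m creep '[[[-0.3,-0.3,0],0],[[-0.3,-0.3,0.5],0],[[-0.2,-0.2,2.5],0],[[-0.1,0,2.5],0],[[0,0,2],0]]' ;python3 g.py press -125 0 14;python3 - <<'E'
from h import *
cv2.imwrite("pics/s4a.png",ctrl.snapshot("side"));crop("pics/s4a.png","pics/s10.png",220,170,180,150,4)
E
```

```text
t: 11.0
tcp_pos: [0.5127, 0.1674, 0.0297]
eef_rot: [0.65, 0.759, 0.003, 0.023]
contact_force: [-0.0, 0.1, -0.0]
grip_width: 0.0836
tcp in press [-127.3   -3.2   29.7] F [-0.   0.1 -0. ] w 83.6 t 11.0 tilt [ 0.039 -0.025]
shift cm [0.37 0.18 1.57] spin 0.004 rows 0.4
```

View pics/s10.png

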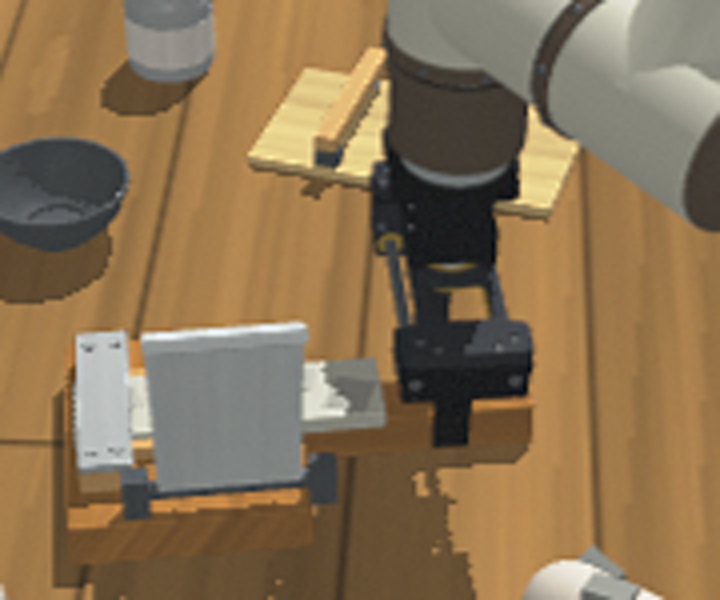

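```bash
python3 -m creep '[[[0.3,0.2,1.2],0],[[0,1.8,0.2],0],[[0,1.8,0.1],0],[[0,1.3,0],0]]' ;python3 g.py press -72 0 14;python3 - <<'E'
from h import *
cv2.imwrite("pics/t4a.png",ctrl.snapshot("top"));crop("pics/t4a.png","pics/t10.png",220,150,150,150,4)
E
```

```text
t: 11.38
tcp_pos: [0.5565, 0.1737, 0.0129]
eef_rot: [0.65, 0.76, -0.005, 0.02]
contact_force: [0.8, 1.3, 0.1]
grip_width: 0.087
tcp in press [-83.1  -3.6  12.9] F [0.9 1.1 0.1] w 87.0 t 11.38 tilt [ 0.025 -0.033]
shift cm [ 0.35  1.11 -0.1 ] spin 0.005 rows 0.3
```

View pics/t10.png

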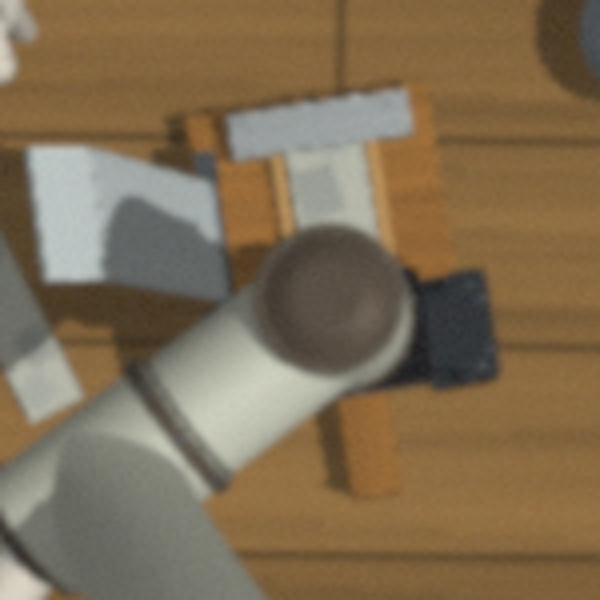

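```bash
python3 -m creep '[[[0.4,0.8,0],0],[[0,0,0],0]]' >/dev/null; python3 g.py press -75 0 14; python3 -m creep '[[[0,0,0],0],[[0,0,0],0],[[0,0,0],0],[[0,0,0],0],[[0,0,0],0]]' 0.6 20;python3 g.py press -75 0 14
```

```text
tcp in press [-71.1   1.2  15.7] F [ 0.3 -0.5  0.3] w 86.9 t 11.6 tilt [ 0.03  -0.031]
shift cm [-0.11 -0.4   0.17] spin 0.005 rows 0.1
t: 12.02
tcp_pos: [0.5645, 0.1791, 0.0181]
eef_rot: [0.65, 0.76, -0.002, 0.021]
contact_force: [-0.2, -0.4, -0.4]
grip_width: 0.0614
tcp in press [-74.3   0.6  18.1] F [-0.3 -0.4 -0.4] w 61.4 t 12.02 tilt [ 0.03  -0.031]
shift cm [-0.05 -0.08  0.41] spin 0.005 rows 0.1
```

```bash
python3 -m creep '[[[0,0,0.3],0],[[0,0,0.1],0],[[0,0,0.05],0],[[0,0,0.05],0]]' 0.6 20;python3 g.py press -75 0 14
```

```text
t: 12.35
tcp_pos: [0.5648, 0.1791, 0.0161]
eef_rot: [0.65, 0.76, -0.001, 0.022]
contact_force: [-1.9, 0.6, 5.3]
grip_width: 0.0557
tcp in press [-74.    0.6  16.1] F [-1.8  0.9  5.3] w 55.7 t 12.35 tilt [ 0.032 -0.03 ]
shift cm [-0.05 -0.11  0.21] spin 0.006 rows 0.1
```

```bash
python3 -m creep '[[[0,-1.2,0],0],[[0,-1.5,0],0],[[0,-1.5,0],0]]';python3 g.py press -185 0 14
```

```text
t: 12.6
tcp_pos: [0.5288, 0.1748, 0.0161]
eef_rot: [0.65, 0.76, 0.004, 0.024]
contact_force: [3.6, -1.4, 3.1]
grip_width: 0.0561
tcp in press [-110.3    1.7   16.1] F [ 3.3 -1.9  3.1] w 56.1 t 12.6 tilt [ 0.043 -0.025]
shift cm [-0.13 -7.48 -0.08] spin 0.006 rows 1.8
```

```bash
python3 -m creep '[[[-0.05,-1.6,0],0],[[-0.05,-1.6,0],0],[[0,-1.6,0],0],[[0,-1.6,0],0],[[0,-0.9,0],0]]';python3 g.py press -185 0 14;python3 - <<'E'
from h import *
cv2.imwrite("pics/s4a.png",ctrl.snapshot("side"));crop("pics/s4a.png","pics/s11.png",220,170,180,150,4)
E
```

```text
t: 13.02
tcp_pos: [0.4617, 0.1655, 0.016]
eef_rot: [0.649, 0.76, 0.013, 0.028]
contact_force: [2.0, -1.6, 1.7]
grip_width: 0.0556
tcp in press [-178.     2.5   16. ] F [ 1.7 -1.8  1.7] w 55.6 t 13.02 tilt [ 0.059 -0.016]
shift cm [-0.24 -0.71  0.17] spin 0.006 rows 0.2
```

View pics/s11.png

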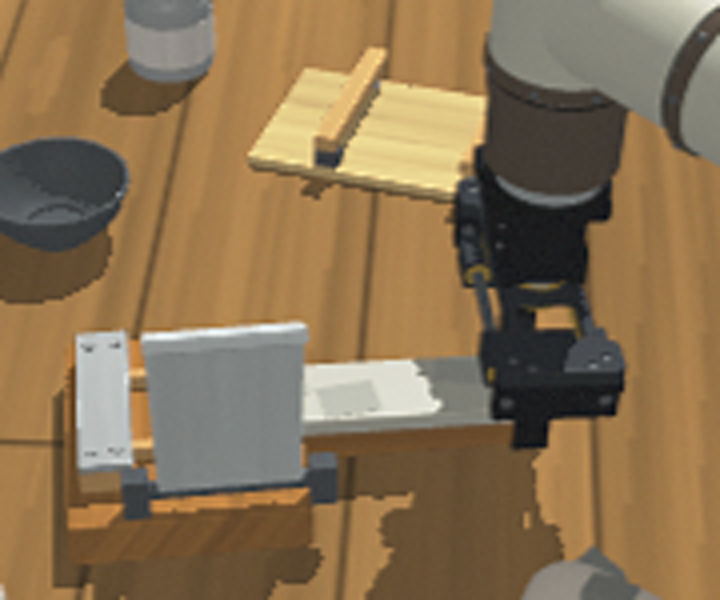

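```bash
python3 -m creep '[[[0,0,0.05],0],[[0,0,0.05],0],[[0,0,0.05],0],[[0,0,0.05],0],[[0,0,0.05],0]]' -0.8;python3 g.py press -101 0 14; python3 - <<'E'
from h import *
cv2.imwrite("pics/t4a.png",ctrl.snapshot("top"));crop("pics/t4a.png","pics/t11.png",230,160,150,150,4)
E
```

```text
t: 13.48
tcp_pos: [0.4599, 0.1647, 0.012]
eef_rot: [0.649, 0.76, 0.011, 0.027]
contact_force: [0.9, 0.2, -0.8]
grip_width: 0.0768
tcp in press [-179.9    2.    12. ] F [ 0.9  0.1 -0.8] w 76.8 t 13.48 tilt [ 0.055 -0.018]
shift cm [-0.26  7.89  0.21] spin 0.007 rows 1.9
```

View pics/t11.png

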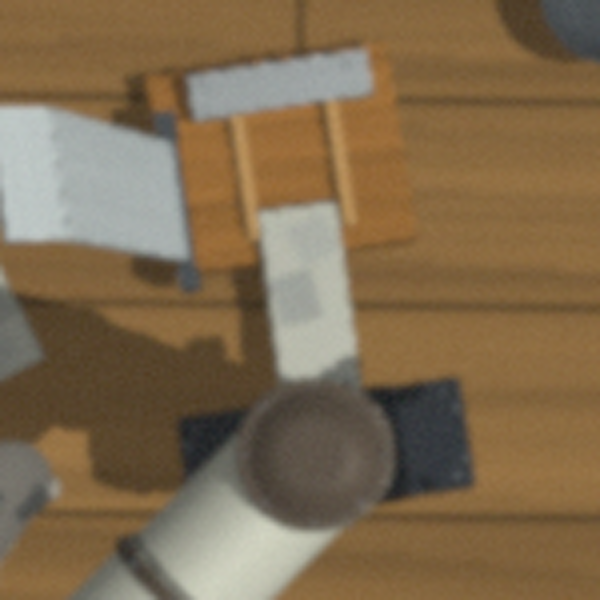

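```bash
python3 -c "
from h import *
from g import infr
for u,v in((295.1,212.1),(314.6,209.6)): print(infr('press',atz('top',u,v,.042)))
"; python3 -m creep '[[[-0.05,1.6,-0.1],0],[[-0.05,1.6,-0.1],0],[[0,1.6,-0.05],0],[[0,1.6,0],0],[[0,0.8,0],0]]';python3 g.py press -101 0 14
```

```text
[-6.74133694 26.58602982 42.        ]
[ -7.2229508 -29.0336997  42.       ]
t: 13.95
tcp_pos: [0.5311, 0.1737, 0.016]
eef_rot: [0.649, 0.76, 0.008, 0.026]
contact_force: [0.0, 0.2, 0.3]
grip_width: 0.0786
tcp in press [-108.1    0.2   16. ] F [0.  0.2 0.3] w 78.6 t 13.95 tilt [ 0.049 -0.022]
shift cm [-0.02  0.7   0.23] spin 0.007 rows 0.2
```

```bash
python3 -m creep '[[[0,0.7,0.05],0],[[0,0,0.1],0],[[0,0,0.05],0],[[0,0,0.05],0],[[0,0,0.05],0]]' 0.6 25;python3 g.py press -101 0 14; python3 -m creep '[[[0,0,0.05],0],[[0,0,0.05],0]]' ;python3 g.py press -101 0 14
```

```text
t: 14.37
tcp_pos: [0.5386, 0.1742, 0.0119]
eef_rot: [0.649, 0.76, 0.007, 0.026]
contact_force: [-0.3, -0.1, 3.4]
grip_width: 0.0551
tcp in press [-100.7   -0.3   11.9] F [-0.3 -0.   3.4] w 55.1 t 14.37 tilt [ 0.048 -0.023]
shift cm [ 0.03 -0.02 -0.21] spin 0.006 rows 0.1
t: 14.53
tcp_pos: [0.5386, 0.1742, 0.0119]
eef_rot: [0.649, 0.76, 0.007, 0.026]
contact_force: [0.8, -0.3, 2.9]
grip_width: 0.0555
tcp in press [-100.7   -0.3   11.9] F [ 0.8 -0.4  2.9] w 55.5 t 14.53 tilt [ 0.049 -0.023]
shift cm [ 0.03 -0.02 -0.21] spin 0.006 rows 0.1
```

```bash
python3 -m creep '[[[0,0,-1],0],[[0,0,-1.5],0],[[0,0,-1.5],0],[[0,0,-1.5],0]]' ;python3 g.py rack 0 0 70; python3 - <<'E'
from h import *
cv2.imwrite("pics/s4a.png",ctrl.snapshot("side"));crop("pics/s4a.png","pics/s12.png",220,150,180,150,4)
E
```

```text
t: 14.87
tcp_pos: [0.5304, 0.173, 0.0651]
eef_rot: [0.65, 0.76, 0.001, 0.023]
contact_force: [0.5, 0.1, 0.1]
grip_width: 0.0555
tcp in rack [-88.1 320.7  65.1] F [0.5 0.2 0.1] w 55.5 t 14.87 tilt [ 0.037 -0.029]
shift cm [-32.9   -4.85   0.49] spin 0.414 rows 8.0
```

View pics/s12.png

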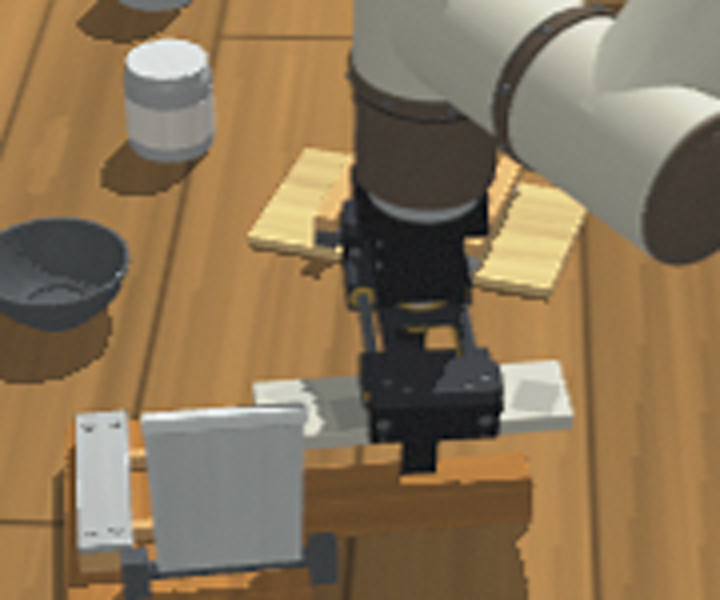

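```bash
python3 -m creep '[[[-2,-0.3,-0.2],0],[[-3,-0.4,-0.2],0],[[-3,-0.4,-0.2],0],[[-3,-0.4,-0.1],0],[[-3,-0.4,-0.1],0]]' ;python3 g.py rack 0 0 70
```

```text
t: 15.33
tcp_pos: [0.5349, 0.035, 0.082]
eef_rot: [0.645, 0.764, 0.007, 0.025]
contact_force: [0.7, -1.2, -1.8]
grip_width: 0.0555
tcp in rack [-48.5 188.5  82. ] F [ 1.  -0.9 -1.8] w 55.5 t 15.33 tilt [ 0.046 -0.022]
shift cm [-19.12  -3.45   1.62] spin 0.427 rows 4.7
```

```bash
python3 -m creep '[[[-3,-0.5,0.1],0],[[-3,-0.5,0.1],0],[[-3,-0.5,0],0],[[-3,-0.5,0],0],[[-3,-0.5,0],0]]' ;python3 g.py rack 0 0 70;python3 -m creep '[[[-2,-0.3,0],0.1],[[-1,-0.3,0],0.1],[[0,0,0],0.1],[[0,0,0],0.1],[[0,0,0],0.03]]' ;python3 g.py rack 0 0 70
```

```text
t: 15.75
tcp_pos: [0.5317, -0.1232, 0.0828]
eef_rot: [0.644, 0.765, 0.006, 0.023]
contact_force: [0.7, 1.1, -1.5]
grip_width: 0.0553
tcp in rack [-11.2  34.7  82.8] F [ 0.4  1.2 -1.5] w 55.3 t 15.75 tilt [ 0.043 -0.02 ]
shift cm [-3.58 -0.48  1.36] spin 0.429 rows 0.9
t: 16.17
tcp_pos: [0.525, -0.1612, 0.0814]
eef_rot: [0.802, 0.597, 0.009, 0.019]
contact_force: [-0.5, 0.3, -1.0]
grip_width: 0.0554
tcp in rack [-7.9 -3.8 81.4] F [-0.5  0.1 -1. ] w 55.4 t 16.17 tilt [ 0.038 -0.019]
shift cm [0.41 0.73 1.17] spin -0.033 rows 0.3
```

```bash
python3 -m creep '[[[0.4,0.7,0],-0.03],[[0,0,0.1],0]]' ;python3 g.py rack 0 0 70;python3 - <<'E'
from h import *
cv2.imwrite("pics/s4a.png",ctrl.snapshot("side"));crop("pics/s4a.png","pics/s13.png",240,120,160,130,5)
cv2.imwrite("pics/t4a.png",ctrl.snapshot("top"));crop("pics/t4a.png","pics/t13.png",370,180,110,120,5)
E
```

```text
t: 16.33
tcp_pos: [0.5323, -0.1594, 0.0803]
eef_rot: [0.792, 0.61, 0.009, 0.018]
contact_force: [1.3, -0.2, -0.8]
grip_width: 0.0551
tcp in rack [-1.3 -0.2 80.3] F [ 1.3  0.2 -0.8] w 55.1 t 16.33 tilt [ 0.037 -0.018]
shift cm [0.02 0.09 1.04] spin -0.0 rows 0.2
```

View pics/s13.png

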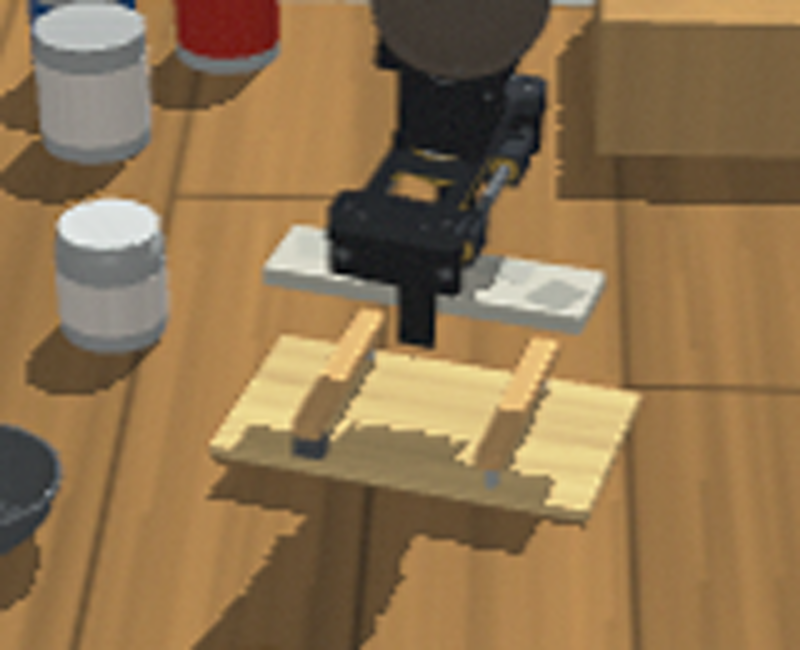

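View pics/t13.png

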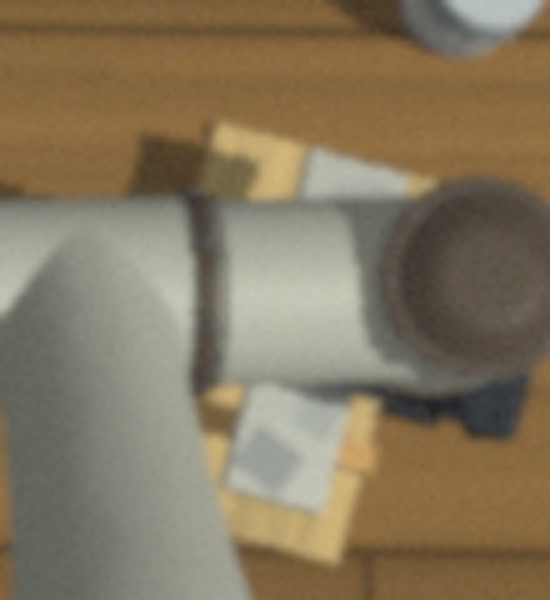

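```bash
python3 -c "
from h import *
from g import infr
for c in((228,487),(320,515),(308,147),(405,175)): print(infr('rack',atz('top',c[0]/5+369.6,c[1]/5+179.6,.11)).round(1))
print(tri((228/5+369.6,487/5+179.6),(583/5+239.6,320/5+119.6)),tri((320/5+369.6,515/5+179.6),(605/5+239.6,270/5+119.6)))
"
```

```text
[-98.1  24.5 110. ]
[-99.5 -26.5 110. ]
[ 91.1  28.5 110. ]
[ 90.3 -25.8 110. ]
[ 0.44510502 -0.11133917  0.10738911] [ 0.43141363 -0.15944905  0.11168582]
```

```bash
python3 -m creep '[[[0,0.1,1],0],[[0,0,1.2],0],[[0,0,1.0],0],[[0,0,0.8],0]]' ;python3 g.py rack 0 0 20
```

```text
t: 16.77
tcp_pos: [0.5345, -0.1594, 0.0384]
eef_rot: [0.792, 0.61, 0.01, 0.019]
contact_force: [-0.4, -0.3, -0.9]
grip_width: 0.0555
tcp in rack [ 0.9  0.5 38.4] F [-0.3 -0.4 -0.9] w 55.5 t 16.77 tilt [ 0.038 -0.018]
shift cm [-0.03 -0.16  1.84] spin 0.001 rows 0.4
```

```bash
python3 -m creep '[[[0,-0.1,0.5],0],[[0,0,0.4],0],[[0,0,0.3],0]]' ;python3 g.py rack 0 0 20; python3 -m creep '[[[0,0,0.3],0],[[0,0,0.3],0]]' ;python3 g.py rack 0 0 20
```

```text
t: 17.02
tcp_pos: [0.5326, -0.1589, 0.0228]
eef_rot: [0.792, 0.611, 0.008, 0.017]
contact_force: [0.0, 0.5, -1.6]
grip_width: 0.0556
tcp in rack [-1.1  0.4 22.8] F [-0.1  0.5 -1.6] w 55.6 t 17.02 tilt [ 0.034 -0.017]
shift cm [-0.04  0.1   0.29] spin 0.002 rows 0.1
t: 17.18
tcp_pos: [0.5329, -0.1589, 0.0172]
eef_rot: [0.791, 0.611, 0.008, 0.017]
contact_force: [-6.1, 5.6, 20.3]
grip_width: 0.0549
tcp in rack [-0.9  0.4 17.2] F [-7.3  3.8 20.3] w 54.9 t 17.18 tilt [ 0.033 -0.018]
shift cm [-0.05  0.1  -0.27] spin 0.004 rows 0.1
```

```bash
python3 -m creep '[[[0,0,0.05],0],[[0,0,0.05],0]]' - 8;python3 g.py rack 0 0 20; python3 - <<'E'
from h import *
cv2.imwrite("pics/s4a.png",ctrl.snapshot("side"));crop("pics/s4a.png","pics/s14.png",240,120,160,130,5)
E
```

```text
t: 17.35
tcp_pos: [0.5336, -0.1589, 0.017]
eef_rot: [0.791, 0.612, 0.008, 0.018]
contact_force: [-1.3, 0.5, 3.3]
grip_width: 0.0555
tcp in rack [-0.2  0.7 17. ] F [-1.4  0.1  3.3] w 55.5 t 17.35 tilt [ 0.035 -0.018]
shift cm [-0.07  0.03 -0.3 ] spin 0.004 rows 0.1
```

View pics/s14.png

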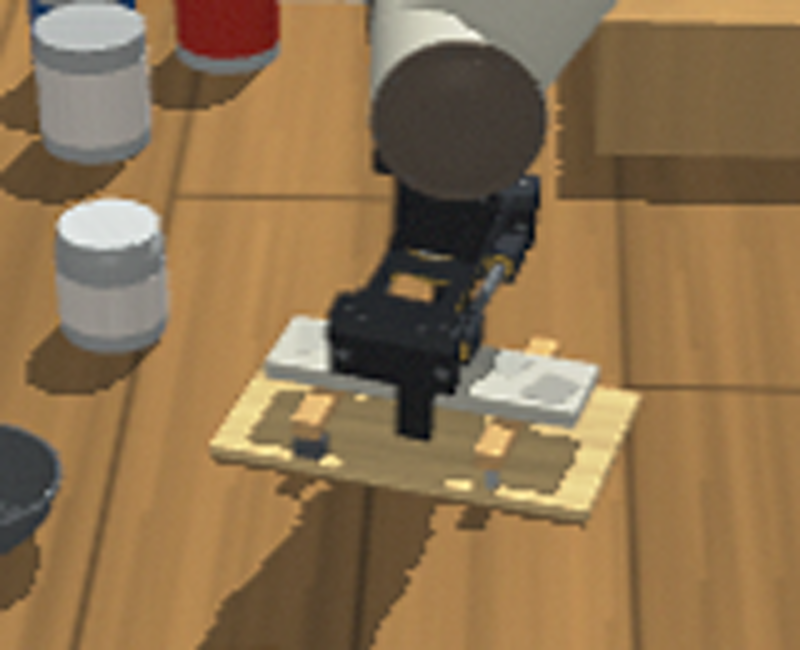

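```bash
python3 -m creep '[[[0,0,0.05],0],[[0,0,0.02],0],[[0,0,0],0],[[0,0,0],0],[[0,0,0],0]]' -0.8;python3 g.py rack 0 0 20; python3 -m creep '[[[0,0,-0.5],0],[[0,0,-1],0],[[0,0,-2],0],[[0,0,-3],0],[[0,0,-3],0]]' ;python3 -m creep '[[[0,0,-3],0],[[-3,-1,-3],0],[[-4,-1,0],0],[[-4,-1,0],0],[[-4,-1,0],0]]';python3 -m creep '[[[-4,-1,0],0],[[-4,-1,0],0],[[0,0,0],0]]';python3 g.py rack 0 0 20
python3 - <<'E'
from h import *
cv2.imwrite("pics/s4a.png",ctrl.snapshot("side"));crop("pics/s4a.png","pics/s15.png",200,120,200,200,3)
cv2.imwrite("pics/t4a.png",ctrl.snapshot("top"));crop("pics/t4a.png","pics/t15.png",370,180,110,120,5);crop("pics/t4a.png","pics/t16.png",100,100,400,240,2)
E
```

```text
t: 17.82
tcp_pos: [0.5347, -0.1591, 0.0169]
eef_rot: [0.791, 0.612, 0.009, 0.019]
contact_force: [0.4, 0.6, 0.1]
grip_width: 0.0762
tcp in rack [ 1.   0.8 16.9] F [0.3 0.7 0.1] w 76.2 t 17.82 tilt [ 0.038 -0.018]
shift cm [-0.08 -0.08 -0.31] spin 0.004 rows 0.1
t: 18.23
tcp_pos: [0.5264, -0.1572, 0.1102]
eef_rot: [0.791, 0.611, 0.003, 0.014]
contact_force: [0.5, -0.7, 0.3]
grip_width: 0.0778
t: 18.65
tcp_pos: [0.4567, -0.2895, 0.1859]
eef_rot: [0.786, 0.617, 0.011, 0.024]
contact_force: [-0.2, -0.1, 0.0]
grip_width: 0.078
t: 18.9
tcp_pos: [0.4141, -0.3681, 0.1907]
eef_rot: [0.787, 0.616, 0.012, 0.027]
contact_force: [0.3, 0.9, 0.0]
grip_width: 0.0785
tcp in rack [ -62.2 -232.1  190.7] F [0.1 1.  0. ] w 78.5 t 18.9 tilt [ 0.053 -0.027]
shift cm [23.35  5.58 17.11] spin 0.015 rows 7.1
```

View pics/s15.png

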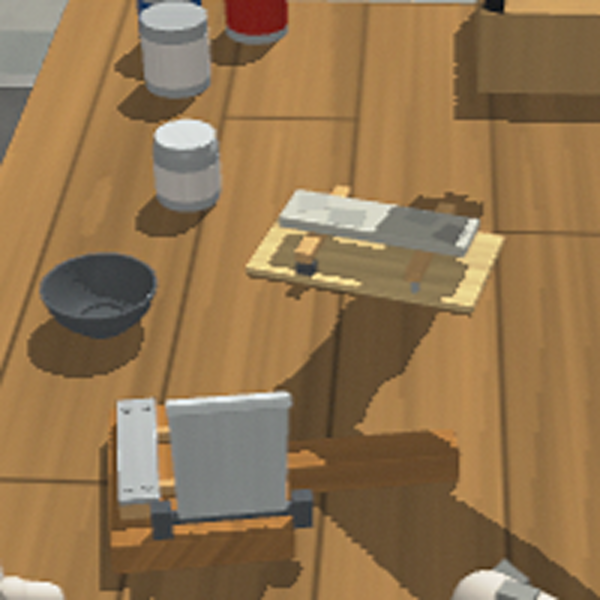

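View pics/t15.png

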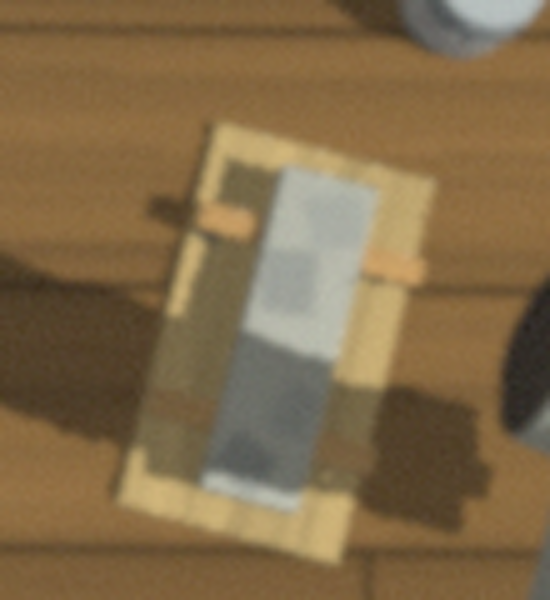

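View pics/t16.png

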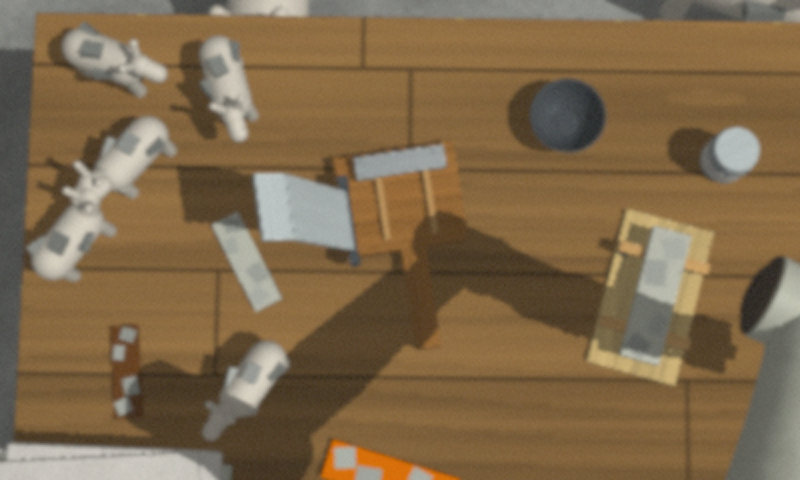

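```bash
python3 -c "
from h import *
from g import infr
a=[infr('rack',atz('top',c[0]/5+369.6,c[1]/5+179.6,.047)) for c in((285,168),(378,188),(300,510),(203,487))]
print(np.round(a,1),np.mean(a,0))
# side: far-right/left top corners height check
f=lambda c:(c[0]/5+369.6,c[1]/5+179.6); s=lambda c:(c[0]/3+199.7,c[1]/3+119.7)
print(tri(f((378,188)),s((303,190))),tri(f((285,168)),s((280,218))),tri(f((203,487)),s((470,248))),tri(f((300,510)),s((480,216))))
print(ctrl.finish_job())"
```

```text
[[ 90.5  27.2  47. ]
 [ 93.5 -26.2  47. ]
 [-94.1 -28.4  47. ]
 [-96.1  26.9  47. ]] [-1.5792966  -0.09818397 47.        ]
[ 0.61310359 -0.20856351  0.04696698] [ 0.62828029 -0.15677629  0.04523934] [ 0.44491011 -0.10882342  0.0466242 ] [ 0.43367471 -0.1623892   0.04906313]
the job is handed in; nothing more can be done
None
```

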